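Select the green filter on the colorimeter and zero it

TASK

Set the colorimeter to its green filter: push the coloured tabs of the filter wheel round with a fingertip until the green tab has clicked in at the white arrow, and take the finger off the wheel. Then press the white zero button fully down and let it come up. Do not press the button before the filter is set, pick nothing up, and leave the cuvette and everything else on the bench where it stands.

Things in the scene. Friction and masses are not known exactly. Their poses are not given: they have to be found in the camera images.
- colorimeter: bench filter colorimeter, a white case 240 mm deep (x) by 340 wide (y) with a flat dark deck 80 mm above the bench; fixed. Origin: centre of its underside; x axis from its front (robot's side) to its back, y to the left. Filter wheel at the left; at the right, front to back: white button, black capped sample well (52 mm across, 20 mm above the deck), display hood (130 mm wide, 40 mm above the deck)
- wheel_axis (a point): on the vertical axis of the filter wheel, 30 mm above the deck (level with the tops of the tabs). The wheel: a flat black disc 110 mm across, its top 11 mm above the deck. Six upright radial tabs stand on its rim every 60 degrees, each 49 to 83 mm from the axis, 9 mm thick, 4 to 30 mm above the deck. Within 90 mm of the axis nothing else stands on the deck
- index (a point): where the outer end of the selected tab stands: on the instrument, straight in front of the wheel, 83 mm from its axis, 30 mm above the deck. The white arrow lies on the deck just outside, pointing at it
- green_tab (a point): top of the green tab's outer end, 83 mm from the wheel axis, 30 mm above the deck; turns with the wheel. From it counter-clockwise, seen from above, the tabs are green, yellow, orange, red, violet, blue; each has a disc of its colour set in the wheel beside it
- selector (a joint): angle of the filter wheel, rad, growing counter-clockwise from above, no end stops: 0 or any multiple of 2 pi has the green tab at the arrow. Six click stops, at multiples of pi/3; released within 27 degrees of one it snaps in (seldom, it is found balanced half-way). Leaving a stop takes about 2.5 N on a tab; past half-way it runs on to the next by itself
- zero_button (a joint): travel of the white button, m: 0 up, 0.006 fully down; a spring returns it. It starts to move at 1.5 N and is fully down at 5 N; it counts as pressed beyond 0.0045
- zero_button_top (a point): centre of the top face of the round white zero button, 24 mm across, in a black collar 40 mm across and 12 mm high; the face is 22 mm above the deck when up, and moves with the button. Pressed straight down
- cuvette: small capped square sample cuvette with pink contents, 13.5 x 13.5 x 46 mm, 12 g, standing loose on the instrument's deck between the wheel and the white button; origin at the centre of its underside. Easily knocked over.
- rack: blue plastic cuvette rack holding nine cuvettes, 60 x 150 x 50 mm, standing on the bench beside the instrument's right end; origin at the centre of its underside
- wash_bottle: white plastic wash bottle with a blue band, blue cap and bent spout, 68 mm across, 190 mm tall, on the bench behind the instrument; origin at the centre of its underside
- beaker: empty glass beaker, 70 mm across, 90 mm tall, on the bench beside the instrument's left end; origin at the centre of its underside
- scoop: blue plastic weighing scoop, about 160 x 56 x 18 mm, lying on the bench; origin under it
- calculator: blue pocket calculator, 150 x 75 x 14 mm, lying on the bench; origin at the centre of its underside
- pencil: yellow pencil, 185 x 7 x 7 mm, lying on the bench in front of the instrument; origin at the centre of its underside

How it is judged:
On the way, in this order (a step that is already met when the one before it is completed fails the run):
1. the green tab stands clicked in at the white arrow, within 8 mm, the wheel at rest with nothing of the robot on it (horizontal distance between green_tab and index below 0.008 m and velocity of joint selector between -0.15 and 0.15 rad/s and contact force between the arm and selector below 0.05 N), for 0.2 s.
2. the white zero button is pressed down (beyond 4.5 of 6 mm) with the green tab at the arrow (horizontal distance between green_tab and index below 0.008 m and value of joint zero_button above 0.0045 m), for 0.05 s.
At the end, for the whole second after the job is handed in: the outer end of the green tab is within 8 mm of the index point, the wheel at rest (under 0.15 rad/s), and the zero button is up again (within 1 mm) (horizontal distance between green_tab and index below 0.008 m and velocity of joint selector between -0.15 and 0.15 rad/s and value of joint zero_button below 0.001 m); the robot touches nothing.
It fails at once if the zero button is pressed (beyond 2 mm) while the green tab is not at the arrow (over 12 mm off) (value of joint zero_button above 0.002 m and horizontal distance between green_tab and index above 0.012 m).
It fails at once if the cuvette is moved by more than 20 mm, lifted or tipped over (distance of cuvette from where it was at the start of the episode above 0.02 m or angle between cuvette's own z axis and vertical above 0.5 rad).
It fails at once if the rack, wash bottle or beaker is moved by more than 20 mm, lifted or tipped over (distance of any of rack, wash_bottle, beaker from where it was at the start of the episode above 0.02 m or angle between any of rack, wash_bottle, beaker's own z axis and vertical above 0.5 rad).
It fails at once if the scoop, calculator or pencil is moved by more than 20 mm or lifted (distance of any of scoop, calculator, pencil from where it was at the start of the episode above 0.02 m or angle between any of scoop, calculator, pencil's own z axis and vertical above 0.5 rad).
It also fails if it takes over 45 s, if anything falls off the work surface, if the arm or the gripper's body presses on something with over 40 N, if the wrist force passes 120 N, or if a joint passes its speed limit or range.

ROBOT

A 6-joint arm with a two-finger parallel gripper is mounted at the origin on the work surface. World frame = base frame: x ahead of the robot, y to its left, z up, the work surface at z = 0. Lengths are in m, angles in rad, forces in N, time in s.
With the tool pointing down it reaches from about 0.325 to 1 m from the base axis. Payload 5.1 kg.
Tool frame: the origin (TCP) lies at the very end of the fingers, on their centre line; the grasp point (between the pads) lies 19 mm behind it; z points along the fingers, y is the direction in which the jaws open and shut (so a half turn about z gives the same grasp; the last joint's range is limited). The gripper opens to 85 mm and grips with 20 to 120 N. Pads are 22 mm wide; open, the fingers measure 114 mm over their backs; the gripper's body (76 mm by 85 mm) begins 54 mm behind the grasp point. The pads swing forward as they close: fully open they stand 13 mm farther back than shut.
Start: joints at [1.204, 0.124, 1.65, -0, 1.367, -0.083], TCP at [0.182, 0.624, 0.211] pointing down, gripper open.
Joint ranges: [-2.61, 2.61], [-1.02, 2.33], [0.03, 2.71], [-1.35, 4.49], [0.32, 2.68], [-2.91, 2.91]. Speed limits (rad/s): [2.57, 2.57, 3.14, 3.14, 3.14, 3.14].

INTERFACE

Orientations are given as a rotation vector (axis times angle).
In Python, from bench import ctrl gives the robot as it stands.
- The arm moves only by the shell command python3 -m crank 'ROWS' [OPENING] [FORCE]. ROWS is JSON, a list of rows, each a list of 6 numbers: the shift along the tool's x, y, z normalised to -1 to 1, where 1 is 10 cm, then the turn, a rotation vector about the tool's x, y, z normalised to -1 to 1, where 1 is 0.5 rad. A call has 1 to 10 rows; each row is the pose to reach, as a shift and turn from the pose commanded when the call began, along the tool's axes at that moment; what a row does not reach only later rows make up. A row lasts 1/10 s, in which the tool goes at most 50 mm and 8.59 degrees, less where a joint would pass 70% of its speed; a pose out of reach is approached as far as the arm can. A call with a number of a shift or a turn outside -1 to 1 is refused whole. A call with a gripper value outside its range is refused whole. OPENING is the gripper command: -1 is fully open, 1 is shut, values between are in proportion, set as the call begins (- or left out, the last holds). The fingers move at their own pace and stop on an object; FORCE is the grip in N (left out, the last holds). Time passes only in rows, so rows that repeat a pose let the fingers close. It gives the time, the measured TCP pose, the force and the opening at its end, in the units of the state.
- ctrl.state(): the state, without advancing time (a new reading comes with each control period).
- ctrl.grab_frame(name): name is "side" or "top" or "wrist"; returns a dict with "img" (400x640x3 uint8, red, green, blue), "fx", "fy", "cx", "cy" (pixels), "eye" and "rotation" of the camera in the world. Camera axes: x right, y down, z forward; pixel columns grow to the right and rows downward; lengths in m; the calibration is good to about 2 mm. A picture is of the moment at which its call begins. There is no depth.
- ctrl.finish_job(): hands the job in, once; it reports no verdict.
The state is a dict: "t": time; "qpos": joint angles; "joint_velocities": joint speeds; "joint_torque": joint torques, N m; "tool_pos": TCP position; "tcp_rot": TCP orientation; "force": force on the tool from outside, world axes, zero at the start; "torque": the same for the moment, N m; "grip_width": finger opening in m.
Only numpy, scipy, OpenCV 4.12 (cv2) and the standard library are available. Lean on these libraries where they do the work, as an engineer would, in place of code of your own. Each camera call takes 0.05 s, during which the arm holds its last target.

## Working session

There is one attempt and no reset: what is moved stays moved. The work goes in short steps, Python scripts to look and compute and a shell command to move; the robot and the scene stay as the last step left them, time stands still between calls to the robot, and variables do not carry over. Pictures are saved under pics/ and viewed, and the job is handed in when it is done.

```bash
mkdir -p pics; ls; python3 - <<'E'
from bench import ctrl
import cv2
print(ctrl.state())
for n in("side","top"):
    f=ctrl.grab_frame(n); cv2.imwrite(f"pics/{n}0.png",f["img"][:,:,::-1])
    print(n,f["fx"],f["fy"],f["cx"],f["cy"],f["eye"],f["rotation"])
E
```

```text
pics
{'t': 0.0, 'qpos': array([ 1.20440950e+00,  1.24535154e-01,  1.65169615e+00,  2.12836743e-05,
        1.36750757e+00, -8.25675538e-02]), 'joint_velocities': array([-3.17513136e-05, -4.11529912e-04,  1.97937526e-03, -1.40134992e-03,
        1.86569571e-04,  1.15745944e-03]), 'joint_torque': array([ 1.15577212e-03, -4.23608136e+01, -3.65456808e+01, -2.18205912e-05,
        7.02175908e-03, -8.89855187e-06]), 'tool_pos': array([0.18177835, 0.62337187, 0.20992054]), 'tcp_rot': array([-0.44426345, -3.10951676,  0.00327888]), 'force': array([-0.21994689, -0.09181943,  0.57394672]), 'torque': array([ 0.00956015, -0.01715112, -0.03705066]), 'grip_width': 0.08554688223080434}
side 408.3649235910974 408.3649235910974 322.42868252019554 200.82335576908065 [ 0.42821515 -0.56228623  0.83022006] [-2.39002171  0.31978856 -0.12927215]
top 463.5800665109242 463.5800665109242 327.36654680962096 194.84878673566564 [0.42814466 0.07261008 1.46228706] [-2.15632732  2.14846267 -0.14504297]
```

View pics/side0.png

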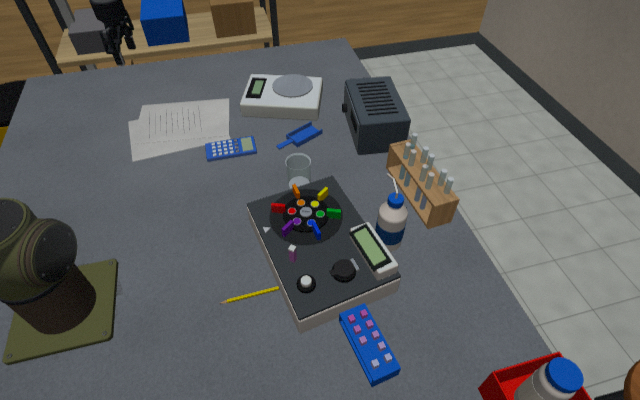

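View pics/top0.png

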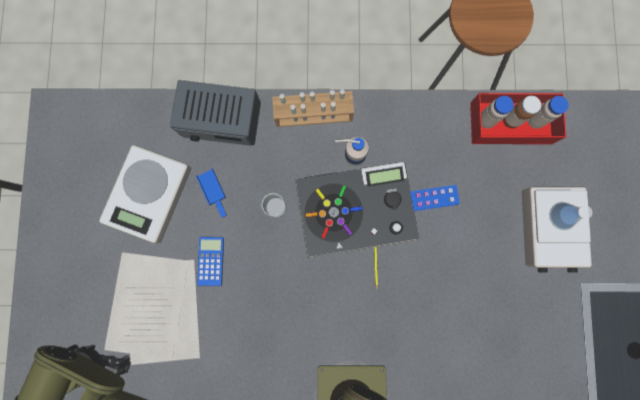

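```bash
python3 - <<'E'
import cv2
a=cv2.imread("pics/top0.png")[150:270,260:420]; cv2.imwrite("pics/top0z.png",cv2.resize(a,None,fx=5,fy=5,interpolation=cv2.INTER_CUBIC))
a=cv2.imread("pics/side0.png")[165:325,235:405]; cv2.imwrite("pics/side0z.png",cv2.resize(a,None,fx=3.5,fy=3.5,interpolation=cv2.INTER_CUBIC))
E
```

```text
(no output)
```

View pics/top0z.png

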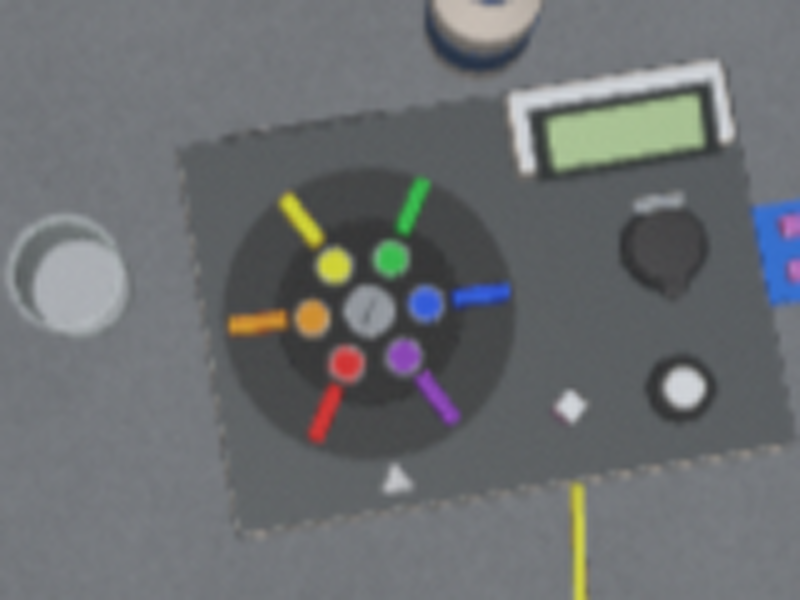

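View pics/side0z.png

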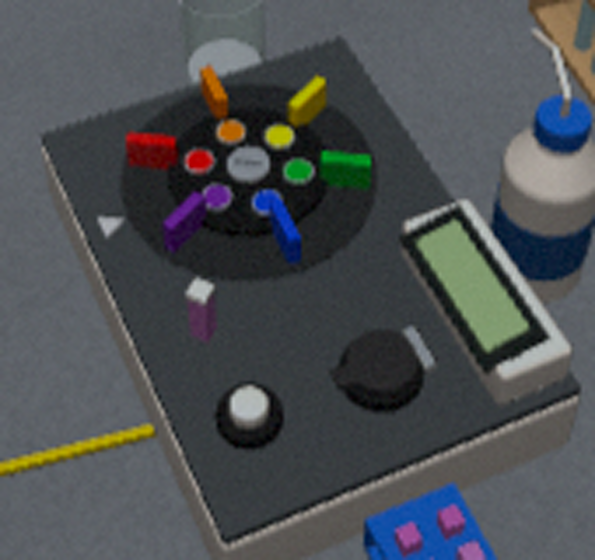

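```bash
cat > h.py <<'E'
import numpy as np
from scipy.spatial.transform import Rotation as R
CAM={"side":(408.36492,322.42868,200.82336,[0.42821515,-0.56228623,0.83022006],[-2.39002171,0.31978856,-0.12927215]),
"top":(463.58007,327.36655,194.84879,[0.42814466,0.07261008,1.46228706],[-2.15632732,2.14846267,-0.14504297])}
def px(n,u,v,z):
    f,cx,cy,e,r=CAM[n]; e=np.array(e)
    d=R.from_rotvec(r).apply([(u-cx)/f,(v-cy)/f,1]); return e+d*(z-e[2])/d[2]
def proj(n,p):
    f,cx,cy,e,r=CAM[n]; c=R.from_rotvec(r).inv().apply(np.array(p)-e); return np.array([cx+f*c[0]/c[2],cy+f*c[1]/c[2]])
E
python3 - <<'E'
from h import *
T=lambda u,v,z:px("top",260+(u+.5)/5-.5,150+(v+.5)/5-.5,z)
S=lambda u,v,z:px("side",235+(u+.5)/3.5-.5,165+(v+.5)/3.5-.5,z)
tabs=dict(green=(425,181),yellow=(287,197),orange=(230,327),red=(316,440),violet=(455,421),blue=(510,292))
P={k:T(*v,.11) for k,v in tabs.items()}
c=np.mean(list(P.values()),axis=0); print("c",c)
for k,p in P.items(): d=p-c; print(k,p.round(4),np.hypot(*d[:2]).round(4),np.degrees(np.arctan2(d[1],d[0])).round(1))
print("hub T",T(368,310,.091),"S",S(249,163,.091))
print("green S",S(371,165,.11),"red S",S(127,140,.11))
print("arrow T",T(395,480,.08),"S",S(110,225,.08))
print("button T",T(684,387,.102),"S",S(250,402,.102))
print("well T",T(664,247,.1))
cor=[T(182,148,.08),T(238,533,.08),T(795,442,.08)]
print("corners",cor, S(43,135,.08),S(222,543,.08),S(342,40,.08))
print("cuv T",T(571,406,.126),"S",S(200,290,.126))
a=cor[0]-cor[1];b=cor[1]-cor[2];print(np.linalg.norm(a),np.linalg.norm(b),np.degrees(np.arctan2(a[1],a[0])),np.degrees(np.arctan2(b[1],b[0]))-90)
E
```

```text
c [0.56141432 0.05331297 0.11      ]
green [0.6375 0.0213 0.11  ] 0.0825 -22.8
yellow [0.6276 0.1027 0.11  ] 0.0826 36.7
orange [0.5506 0.1355 0.11  ] 0.0829 97.5
red [0.4849 0.0849 0.11  ] 0.0828 157.6
violet [0.4962 0.004  0.11  ] 0.0818 -142.9
blue [ 0.5718 -0.0285  0.11  ] 0.0824 -82.8
hub T [0.56274176 0.05452949 0.091     ] S [0.56092287 0.05849522 0.091     ]
green S [0.63516107 0.01975342 0.11      ] red S [0.4831608  0.08372985 0.11      ]
arrow T [0.46265122 0.03817947 0.08      ] S [0.46071075 0.03907682 0.08      ]
button T [ 0.5169769 -0.1308296  0.102    ] S [ 0.51567818 -0.12963982  0.102     ]
well T [ 0.59997959 -0.12062996  0.1       ]
corners [array([0.66173462, 0.16700124, 0.08      ]), array([0.43115951, 0.13098458, 0.08      ]), array([ 0.48597079, -0.19957355,  0.08      ])] [0.42937269 0.13064166 0.08      ] [ 0.4815793 -0.2004434  0.08     ] [0.65892686 0.1673239  0.08      ]
cuv T [ 0.50423531 -0.06199367  0.126     ] S [ 0.50223132 -0.06093324  0.126     ]
0.2333711260537569 0.33507156665579413 8.87806239129785 9.414801605350931
```

```bash
python3 -m crank '[[0,0,0,0,0,-0.3],[0,0,0,0,0,-0.57],[0,0,0,0,0,-0.57],[0,0,0,0,0,-0.57]]' 1 20; python3 - <<'E'
from bench import ctrl
from h import *
s=ctrl.state();print(s['qpos'].round(3),R.from_rotvec(s['tcp_rot']).as_matrix().round(3),s['tool_pos'],s['t'])
E
```

```text
t: 0.5
tool_pos: [0.1819, 0.6238, 0.2107]
tcp_rot: [-0.003, -3.141, 0.001]
force: [0.3, 1.1, -0.0]
grip_width: 0.0278
[ 1.204  0.124  1.651 -0.     1.367 -0.365] [[-1.     0.002 -0.   ]
 [ 0.002  1.    -0.001]
 [ 0.    -0.001 -1.   ]] [0.18194713 0.62375253 0.21071252] 0.5
```

```bash
python3 -m crank '[[-0.26,-0.48,0,0,0,0],[-0.52,-0.96,0,0,0,0],[-0.52,-0.96,0,0,0,0]]'
python3 -m crank '[[-0.26,-0.48,0,0,0,0],[-0.52,-0.96,0,0,0,0],[-0.52,-0.96,0,0,0,0]]'
python3 -m crank '[[-0.26,-0.48,0,0,0,0],[-0.52,-0.96,0,0,0,0],[-0.52,-0.96,0,0,0,0]]'
python3 -m crank '[[-0.26,-0.48,0,0,0,0],[-0.52,-0.96,0,0,0,0],[-0.52,-0.96,0,0,0,0]]'
python3 -m crank '[[-0.26,-0.48,0,0,0,0],[-0.52,-0.96,0,0,0,0],[-0.52,-0.96,0,0,0,0],[-0.52,-0.96,0,0,0,0]]'
```

```text
t: 0.8
tool_pos: [0.2355, 0.5248, 0.2106]
tcp_rot: [0.006, 3.141, -0.003]
force: [0.0, 0.1, 0.2]
grip_width: -0.0002
t: 1.1
tool_pos: [0.2877, 0.4293, 0.2112]
tcp_rot: [0.006, 3.141, -0.001]
force: [1.1, 0.4, -0.2]
grip_width: 0.0001
t: 1.4
tool_pos: [0.3399, 0.3338, 0.2114]
tcp_rot: [0.007, 3.141, -0.0]
force: [0.3, 0.2, 0.2]
grip_width: -0.0
t: 1.7
tool_pos: [0.3921, 0.238, 0.2115]
tcp_rot: [0.007, 3.141, -0.0]
force: [0.4, -0.5, -0.1]
grip_width: 0.0001
t: 2.1
tool_pos: [0.4431, 0.1442, 0.2112]
tcp_rot: [-0.003, -3.141, -0.001]
force: [0.1, -0.7, 0.5]
grip_width: -0.0002
```

```bash
python3 -m crank '[[-0.26,-0.48,0,0,0,0],[-0.51,-0.98,0,0,0,0],[-0.51,-0.98,0.2,0,0,0],[-0.51,-0.98,0.4,0,0,0],[-0.51,-0.98,0.5,0,0,0],[-0.51,-0.98,0.5,0,0,0]]'
python3 - <<'E'
from bench import ctrl
import cv2
for n in("wrist","side"):
    f=ctrl.grab_frame(n); im=f["img"][:,:,::-1]
    if n=="side": im=cv2.resize(im[120:320,205:405],None,fx=3,fy=3,interpolation=cv2.INTER_CUBIC)
    cv2.imwrite(f"pics/{n}1.png",im)
E
```

```text
t: 2.7
tool_pos: [0.4922, 0.0481, 0.1592]
tcp_rot: [0.005, -3.138, -0.001]
force: [-0.6, 0.2, 0.6]
grip_width: -0.0003
```

View pics/wrist1.png

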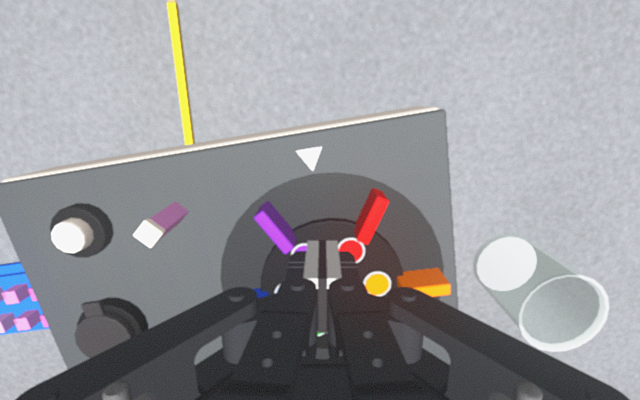

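View pics/side1.png

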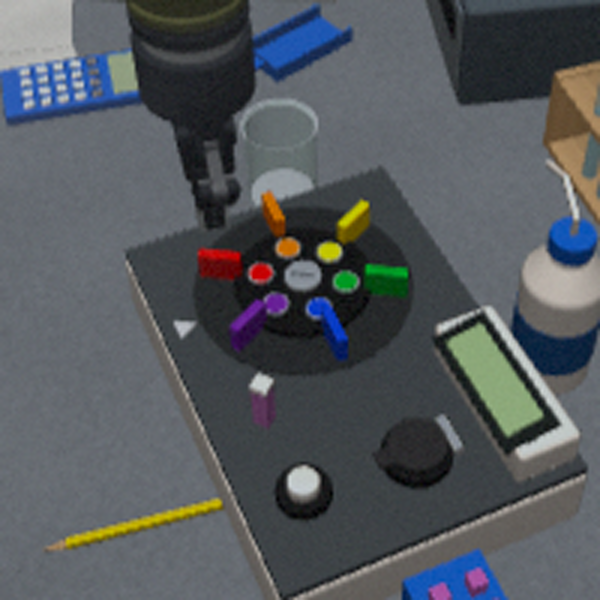

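```bash
python3 - <<'E'
from h import *
u=proj("side",[.4922,.0481,.1592]);print((u-[205,120])*3)
c=np.array([.562,.0545])
for a in (187,175,165,155,145,135,125,115,105,95,90):
    p=c+.068*np.array([np.cos(np.radians(a)),np.sin(np.radians(a))]); d=p-[.4922,.0481]; print(a,p.round(3),"tool", (-d[0]*10).round(2),(d[1]*10).round(2))
E
```

```text
[212.79621516 242.21350759]
187 [0.495 0.046] tool -0.02 -0.02
175 [0.494 0.06 ] tool -0.02 0.12
165 [0.496 0.072] tool -0.04 0.24
155 [0.5   0.083] tool -0.08 0.35
145 [0.506 0.094] tool -0.14 0.45
135 [0.514 0.103] tool -0.22 0.54
125 [0.523 0.11 ] tool -0.31 0.62
115 [0.533 0.116] tool -0.41 0.68
105 [0.544 0.12 ] tool -0.52 0.72
95 [0.556 0.122] tool -0.64 0.74
90 [0.562 0.122] tool -0.7 0.74
```

```bash
python3 - <<'E'
from bench import ctrl
from h import *
import cv2
f=ctrl.grab_frame("side"); im=f["img"][:,:,::-1].copy()
s=ctrl.state();print(s['tool_pos'],s['t'])
im=cv2.resize(im[160:220,245:305],None,fx=10,fy=10,interpolation=cv2.INTER_NEAREST)
u=(proj("side",s['tool_pos'])-[245,160]+.5)*10; cv2.circle(im,tuple(int(x) for x in u),5,(0,255,255),2)
cv2.imwrite("pics/side2.png",im)
E
```

```text
[0.49419069 0.04746493 0.16232729] 2.85
```

View pics/side2.png

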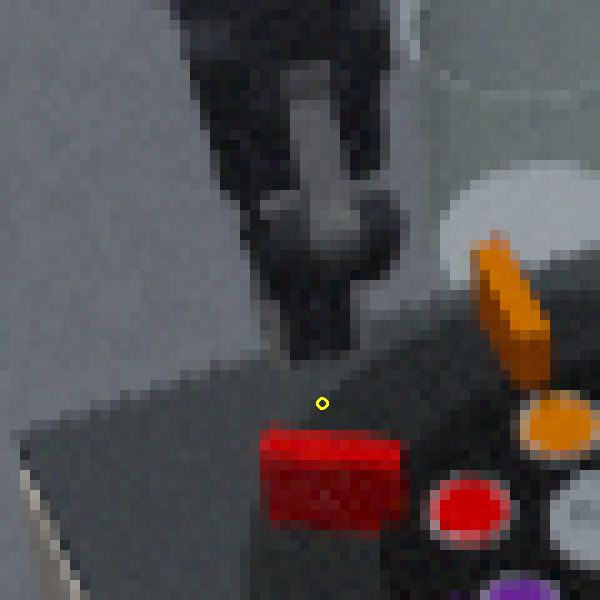

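```bash
python3 -m crank '[[0,0,0.2,0,0,0],[0,0,0.4,0,0,0],[0,0,0.5,0,0,0],[0,0,0.6,0,0,0],[0,0,0.6,0,0,0],[0,0,0.6,0,0,0]]'
python3 - <<'E'
from bench import ctrl
from h import *
import cv2
f=ctrl.grab_frame("side"); im=f["img"][:,:,::-1].copy()
s=ctrl.state();print(s['tool_pos'],s['t'],s['force'])
im=cv2.resize(im[170:250,245:345],None,fx=7,fy=7,interpolation=cv2.INTER_NEAREST)
u=(proj("side",s['tool_pos'])-[245,170]+.5)*7; cv2.circle(im,tuple(int(x) for x in u),4,(0,255,255),1)
cv2.imwrite("pics/side3.png",im)
f=ctrl.grab_frame("wrist"); cv2.imwrite("pics/wrist3.png",f["img"][:,:,::-1])
E
```

```text
t: 3.45
tool_pos: [0.4942, 0.0464, 0.1019]
tcp_rot: [-0.002, 3.141, -0.0]
force: [-0.3, -0.6, -0.2]
grip_width: 0.0
[0.49444366 0.04638264 0.10220939] 3.5 [ 0.18488342 -0.24017889  0.07968169]
```

View pics/side3.png

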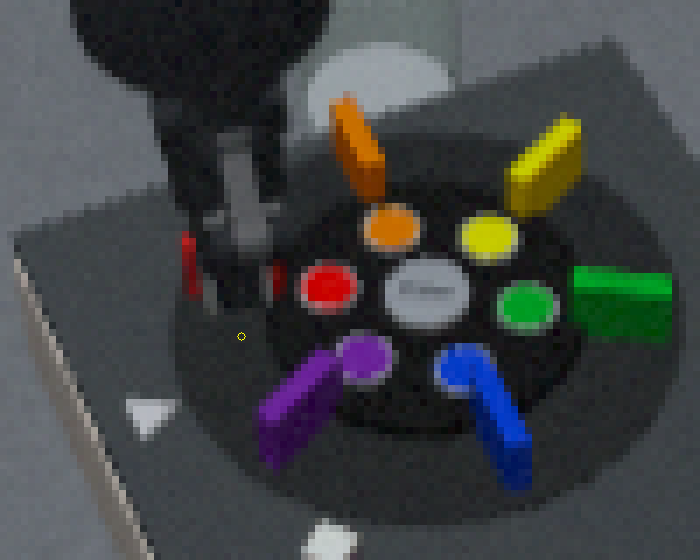

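View pics/wrist3.png

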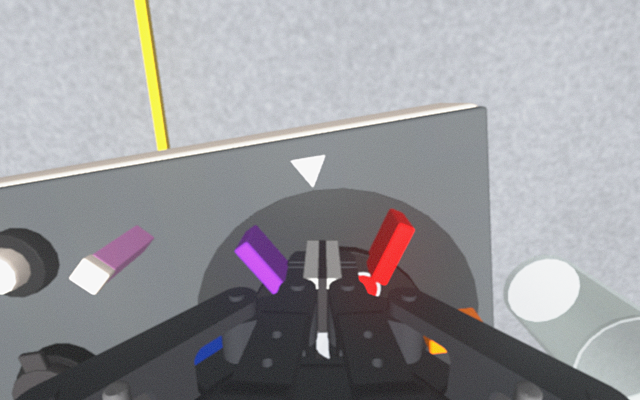

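```bash
python3 -m crank '[[0,0,0.06,0,0,0],[0,0,0.11,0,0,0],[0,0,0.11,0,0,0],[0,0,0.11,0,0,0]]'
python3 -m crank '[[-0.0,0.06,0,0,0,0],[0,0.12,0,0,0,0],[-0.02,0.18,0,0,0,0],[-0.03,0.24,0,0,0,0],[-0.05,0.3,0,0,0,0],[-0.07,0.35,0,0,0,0]]'
python3 - <<'E'
from bench import ctrl
from h import *
import cv2
f=ctrl.grab_frame("side"); im=f["img"][:,:,::-1].copy()
s=ctrl.state();print(s['tool_pos'],s['t'],s['force'])
im=cv2.resize(im[170:250,245:345],None,fx=7,fy=7,interpolation=cv2.INTER_NEAREST)
cv2.imwrite("pics/side4.png",im)
E
```

```text
t: 3.95
tool_pos: [0.4935, 0.0463, 0.0899]
tcp_rot: [0.002, -3.141, 0.0]
force: [0.9, 0.0, 0.7]
grip_width: 0.0001
t: 4.55
tool_pos: [0.5009, 0.082, 0.0903]
tcp_rot: [-0.003, 3.141, 0.0]
force: [-0.7, 0.4, 0.4]
grip_width: -0.0003
[0.50112914 0.08246974 0.09033354] 4.6 [ 0.25154491  1.15826608 -0.59166502]
```

View pics/side4.png

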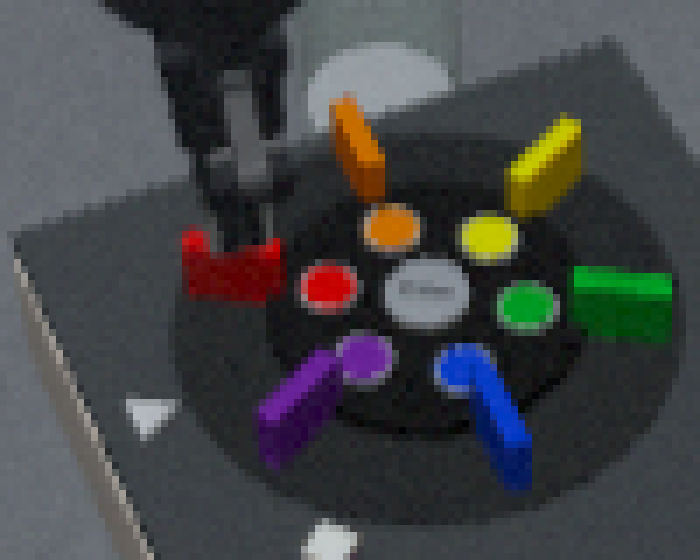

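```bash
python3 - <<'E'
from h import *
for z in (.09,.1,.11,.115,.12): print(z,(proj("side",[.5011,.0825,z])-[245,170]+.5)*7,(proj("side",[.4942,.0464,z+.012])-[245,170]+.5)*7)
E
```

```text
0.09 [242.58078702 277.10809046] [240.79138744 337.11361718]
0.1 [240.40058576 257.82949712] [238.51926388 317.62238045]
0.11 [238.18680356 238.25396177] [236.21088537 297.82013346]
0.115 [237.06707621 228.35268864] [235.04282825 287.80004558]
0.12 [235.93865854 218.37457063] [233.86537718 277.69937243]
```

```bash
python3 - <<'E'
from bench import ctrl
import cv2
from h import *
f=ctrl.grab_frame("wrist"); cv2.imwrite("pics/wrist5.png",f["img"][:,:,::-1]);print({k:f[k] for k in f if k!="img"})
s=ctrl.state();print(s['force'],s['tool_pos'])
f=ctrl.grab_frame("top"); cv2.imwrite("pics/top5.png",cv2.resize(f["img"][150:270,260:420,::-1],None,fx=5,fy=5))
E
```

```text
{'fx': 340.827223150776, 'fy': 340.827223150776, 'cx': 321.99604148459383, 'cy': 198.32132945343832, 'eye': array([0.43054772, 0.08229684, 0.25361324]), 'rotation': array([2.07177378, 2.07550845, 0.28972389])}
[-0.82492192 -0.2557248   0.72500694] [0.5009614  0.0820205  0.09029013]
```

View pics/wrist5.png

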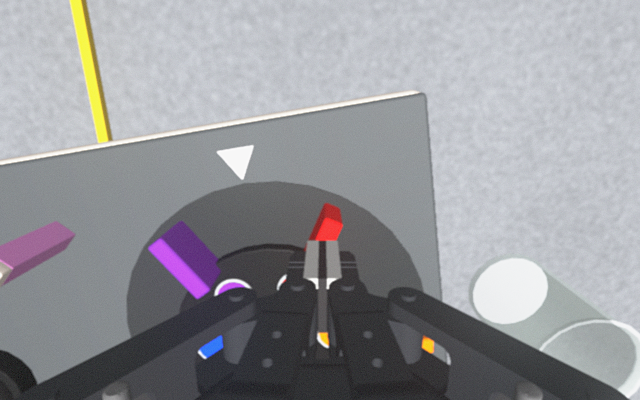

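View pics/top5.png

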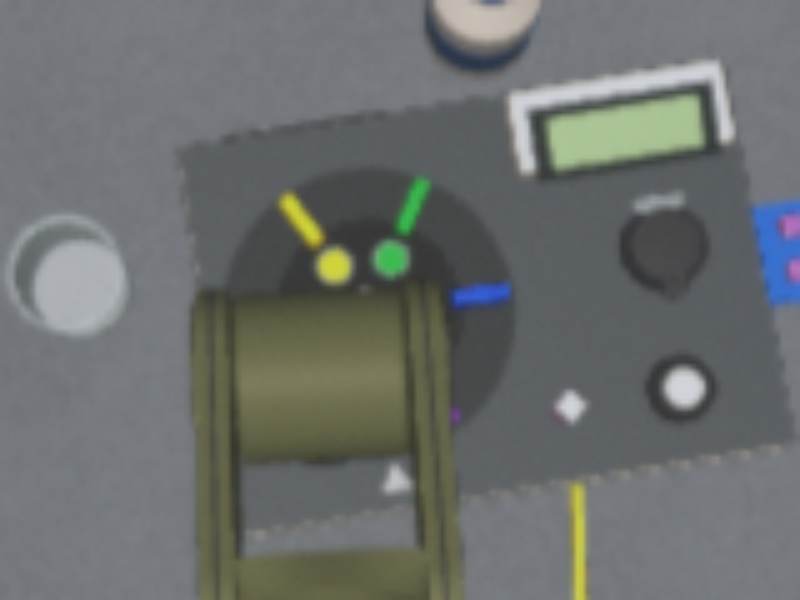

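```bash
python3 -m crank '[[0.04,-0.18,0,0,0,0],[0.07,-0.35,0,0,0,0],[0.07,-0.35,0,0,0,0],[0.07,-0.35,0.04,0,0,0],[0.07,-0.35,0.08,0,0,0],[0.07,-0.35,0.08,0,0,0]]'
python3 - <<'E'
from bench import ctrl
from h import *
import cv2
f=ctrl.grab_frame("side"); im=f["img"][:,:,::-1].copy()
s=ctrl.state();print(s['tool_pos'],s['t'],s['force'])
im=cv2.resize(im[170:250,245:345],None,fx=7,fy=7,interpolation=cv2.INTER_NEAREST)
cv2.imwrite("pics/side6.png",im)
E
```

```text
t: 5.3
tool_pos: [0.4931, 0.0468, 0.0812]
tcp_rot: [0.003, -3.14, -0.0]
force: [0.1, 0.2, 1.0]
grip_width: -0.0002
[0.49331455 0.04683299 0.08156183] 5.35 [-0.22111491  1.29672643  0.21687204]
```

View pics/side6.png

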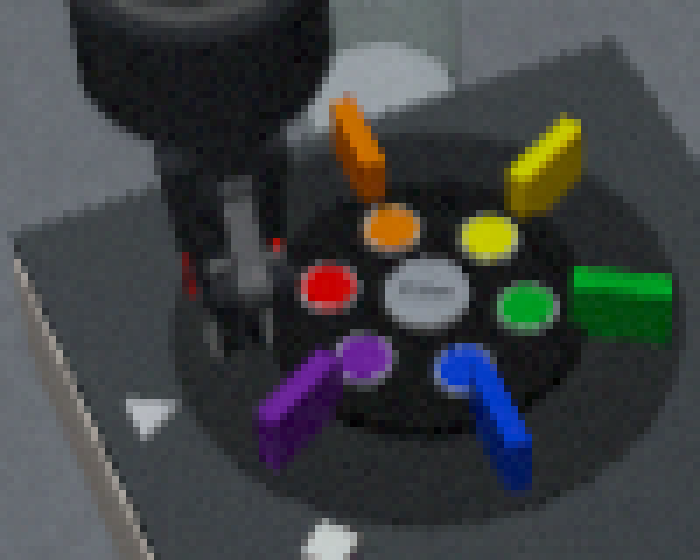

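```bash
python3 -m crank '[[0,0,0.03,0,0,0],[0,0,0.06,0,0,0],[0,0,0.06,0,0,0]]'
python3 -m crank '[[0,0.06,0,0,0,0],[0,0.12,0,0,0,0],[-0.02,0.18,0,0,0,0],[-0.03,0.24,0,0,0,0],[-0.05,0.3,0,0,0,0],[-0.07,0.35,0,0,0,0]]'
python3 - <<'E'
from bench import ctrl
from h import *
import cv2
f=ctrl.grab_frame("side"); im=f["img"][:,:,::-1].copy()
s=ctrl.state();print(s['tool_pos'],s['t'],s['force'])
im=cv2.resize(im[170:250,245:345],None,fx=7,fy=7,interpolation=cv2.INTER_NEAREST)
cv2.imwrite("pics/side7.png",im)
E
```

```text
t: 5.65
tool_pos: [0.4933, 0.0465, 0.0756]
tcp_rot: [0.002, -3.141, -0.0]
force: [-1.1, 0.3, -0.1]
grip_width: 0.0001
t: 6.25
tool_pos: [0.5009, 0.0821, 0.0763]
tcp_rot: [-0.003, 3.141, 0.0]
force: [-0.1, -0.3, 0.5]
grip_width: 0.0003
[0.50115764 0.08246371 0.07634278] 6.3 [-0.12026919  0.27413807  0.64950102]
```

View pics/side7.png

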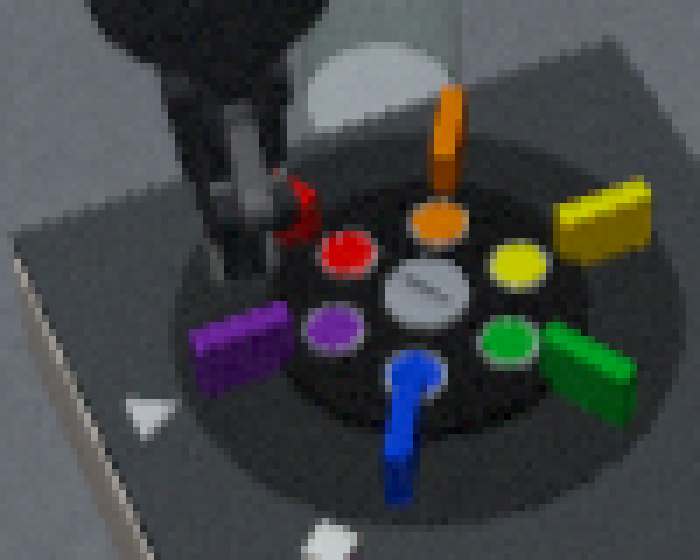

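```bash
python3 - <<'E'
from h import *
c=np.array([.562,.0545])
for n,u,v in(("violet",193,338),("green",633,372),("yellow",651,186),("blue",400,462),("orange",455,92)):
    p=px("side",245+u/7-.5,170+v/7-.5,.11)[:2]-c; print(n,np.hypot(*p),np.degrees(np.arctan2(p[1],p[0]))+170.9)
E
```

```text
violet 0.08440269905281195 -1.5548781012463735
green 0.08063524516530066 120.27156635037444
yellow 0.08177314263868124 181.26181448844798
blue 0.0837285817252541 59.81658938277313
orange 0.08061445445887809 241.65586158149637
```

```bash
python3 -m crank '[[-0.02,0.06,0,0,0,0],[-0.05,0.12,0,0,0,0],[-0.09,0.16,0,0,0,0],[-0.13,0.21,0,0,0,0],[-0.17,0.24,0,0,0,0],[-0.22,0.28,0,0,0,0],[-0.27,0.31,0,0,0,0],[-0.32,0.34,0,0,0,0],[-0.38,0.36,0,0,0,0],[-0.44,0.38,0,0,0,0]]'
python3 -m crank '[[-0.06,0.01,0,0,0,0],[-0.1,0.02,0,0,0,0],[-0.1,0.02,0,0,0,0]]'
python3 - <<'E'
from bench import ctrl
from h import *
import cv2
f=ctrl.grab_frame("side"); im=f["img"][:,:,::-1].copy()
s=ctrl.state();print(s['tool_pos'],s['t'],s['force'])
im=cv2.resize(im[170:250,245:345],None,fx=7,fy=7,interpolation=cv2.INTER_NEAREST)
cv2.imwrite("pics/side8.png",im)
E
```

```text
t: 7.3
tool_pos: [0.5454, 0.1198, 0.0764]
tcp_rot: [-0.002, 3.141, 0.001]
force: [0.3, -0.4, 0.1]
grip_width: 0.0
t: 7.6
tool_pos: [0.5553, 0.1215, 0.0764]
tcp_rot: [-0.002, 3.141, 0.0]
force: [-0.2, 0.6, 0.0]
grip_width: 0.0001
[0.55484063 0.12144645 0.07619425] 7.65 [ 0.12498478 -0.41148051 -0.5268357 ]
```

View pics/side8.png

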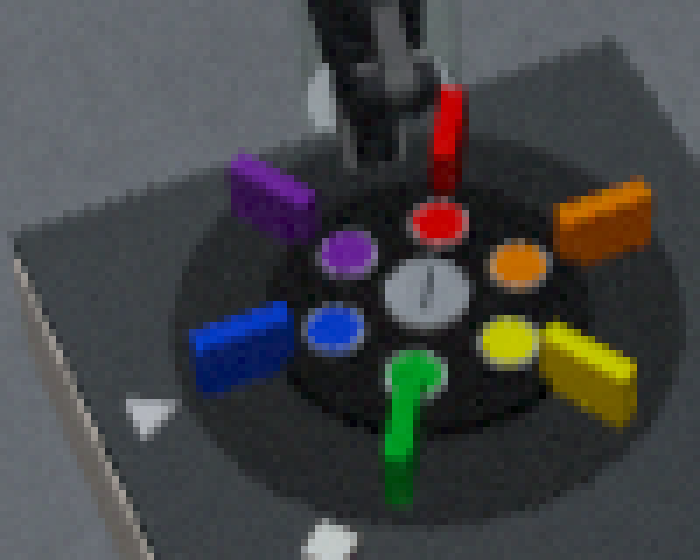

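```bash
python3 -m crank '[[0,0,-0.3,0,0,0],[0,0,-0.5,0,0,0],[0.25,-0.2,-0.5,0,0,0],[0.54,-0.39,-0.5,0,0,0],[0.58,-0.46,-0.5,0,0,0],[0.58,-0.46,-0.5,0,0,0],[0.58,-0.46,-0.25,0,0,0],[0.58,-0.46,0,0,0,0],[0.58,-0.46,0,0,0,0]]'
python3 - <<'E'
from bench import ctrl
from h import *
import cv2
f=ctrl.grab_frame("side"); im=f["img"][:,:,::-1].copy()
s=ctrl.state();print(s['tool_pos'],s['t'],s['force'])
im=cv2.resize(im[170:250,245:345],None,fx=7,fy=7,interpolation=cv2.INTER_NEAREST)
cv2.imwrite("pics/side9.png",im)
E
```

```text
t: 8.55
tool_pos: [0.4946, 0.0756, 0.0727]
tcp_rot: [0.002, -3.135, 0.0]
force: [-1.0, -0.2, -0.8]
grip_width: 0.0001
[0.49586526 0.07568171 0.07465447] 8.6 [ 1.04620981 -0.14653581  0.02896568]
```

View pics/side9.png

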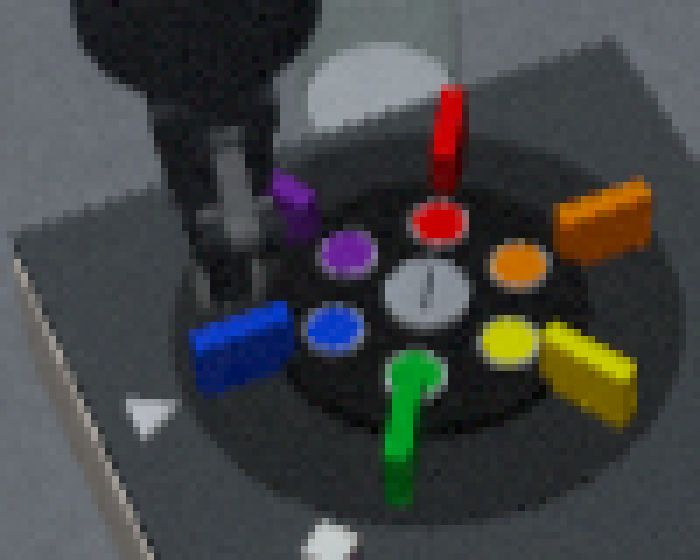

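```bash
python3 -m crank '[[-0.05,0.07,0,0,0,0],[-0.07,0.13,0,0,0,0],[-0.1,0.18,0,0,0,0],[-0.14,0.23,0,0,0,0],[-0.18,0.28,0,0,0,0],[-0.22,0.31,0,0,0,0],[-0.27,0.35,0,0,0,0],[-0.32,0.38,0,0,0,0],[-0.37,0.41,0,0,0,0],[-0.43,0.43,0,0,0,0]]'
python3 -m crank '[[-0.06,0.02,0,0,0,0],[-0.12,0.03,0,0,0,0],[-0.17,0.04,0,0,0,0],[-0.17,0.04,0,0,0,0]]'
python3 -m crank '[[0.1,0,0,0,0,0],[0.1,0,-0.3,0,0,0],[0.1,0,-0.6,0,0,0],[0.1,0,-0.8,0,0,0],[0.1,0,-0.8,0,0,0]]'
python3 - <<'E'
from bench import ctrl
from h import *
import cv2
f=ctrl.grab_frame("side"); im=f["img"][:,:,::-1].copy()
s=ctrl.state();print(s['tool_pos'],s['t'],s['force'])
im=cv2.resize(im[170:250,245:345],None,fx=7,fy=7,interpolation=cv2.INTER_NEAREST)
cv2.imwrite("pics/side10.png",im)
E
```

```text
t: 9.6
tool_pos: [0.5402, 0.1189, 0.0762]
tcp_rot: [-0.002, 3.141, 0.001]
force: [-0.5, -0.7, 0.1]
grip_width: -0.0001
t: 10.0
tool_pos: [0.5574, 0.1225, 0.0764]
tcp_rot: [-0.002, 3.141, 0.0]
force: [-0.1, -0.3, 0.1]
grip_width: 0.0001
t: 10.5
tool_pos: [0.5482, 0.1227, 0.1601]
tcp_rot: [-0.002, 3.135, 0.001]
force: [0.6, 1.0, 0.9]
grip_width: -0.0004
[0.54694471 0.12252225 0.15767662] 10.55 [ 0.2164055  -0.73482911 -0.76587521]
```

View pics/side10.png

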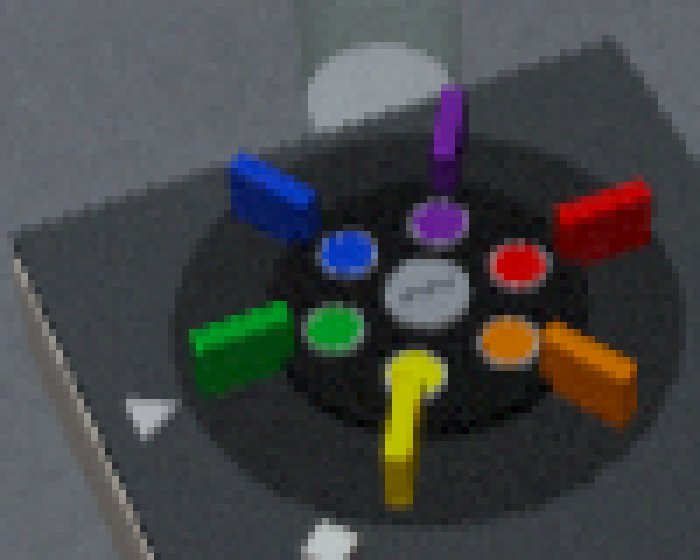

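```bash
python3 -m crank '[[0,0,-0.4,0,0,0],[0.05,-0.4,-0.4,0,0,0],[0.1,-0.84,-0.4,0,0,0],[0.1,-0.84,-0.4,0,0,0]]'
python3 -m crank '[[0.05,-0.42,0,0,0,0],[0.1,-0.84,0,0,0,0],[0.1,-0.84,0,0,0,0]]'
python3 -m crank '[[0.05,-0.42,0,0,0,0],[0.1,-0.84,0,0,0,0],[0.1,-0.84,0.2,0,0,0],[0.1,-0.84,0.5,0,0,0],[0.1,-0.84,0.5,0,0,0],[0.1,-0.84,0.5,0,0,0]]'
python3 - <<'E'
from bench import ctrl
from h import *
import cv2
f=ctrl.grab_frame("side"); im=f["img"][:,:,::-1].copy()
s=ctrl.state();print(s['tool_pos'],s['t'],s['force'])
im=cv2.resize(im[195:275,265:365],None,fx=7,fy=7,interpolation=cv2.INTER_NEAREST)
print((proj("side",[.5163,-.1302,.102])-[265,195]+.5)*7,(proj("side",s['tool_pos']+[0,0,.02])-[265,195]+.5)*7)
cv2.imwrite("pics/side11.png",im)
f=ctrl.grab_frame("wrist"); cv2.imwrite("pics/wrist11.png",f["img"][:,:,::-1])
E
```

```text
t: 10.95
tool_pos: [0.535, 0.0349, 0.194]
tcp_rot: [-0.005, -3.138, 0.002]
force: [-0.7, 0.4, -0.6]
grip_width: 0.0001
t: 11.25
tool_pos: [0.5252, -0.0484, 0.194]
tcp_rot: [-0.005, -3.138, 0.001]
force: [-0.2, 1.0, 0.0]
grip_width: -0.0003
t: 11.85
tool_pos: [0.5161, -0.1284, 0.1448]
tcp_rot: [0.003, -3.138, -0.002]
force: [-0.4, 0.3, 0.4]
grip_width: -0.0
[ 0.51704817 -0.12878982  0.14630575] 11.9 [0.34983498 0.24467809 0.75511755]
[293.5252538  596.12652624] [289.22667555 468.4189563 ]
```

View pics/side11.png

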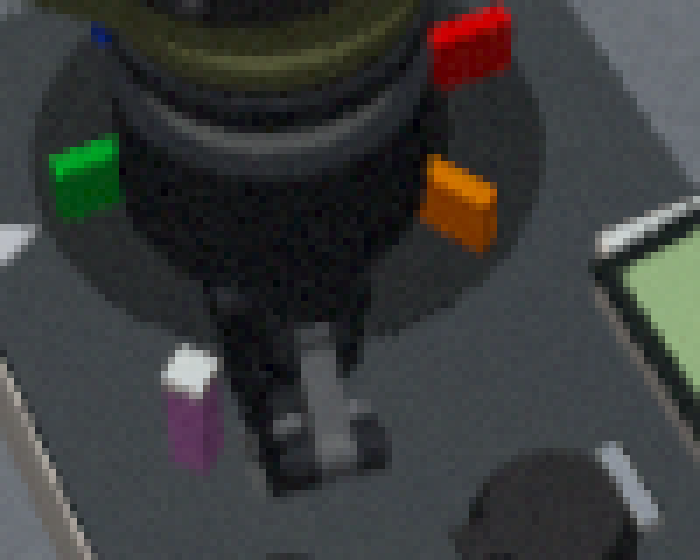

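View pics/wrist11.png

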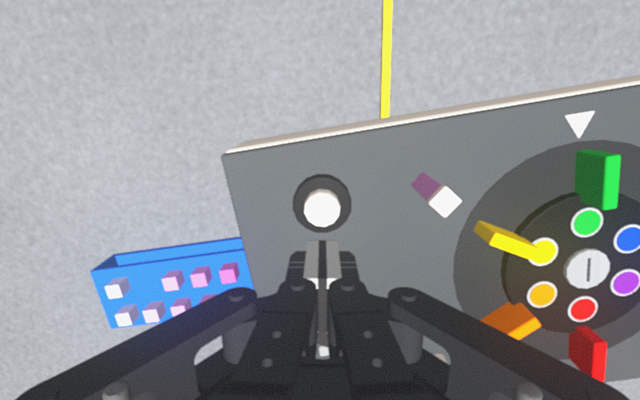

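```bash
python3 - <<'E'
from bench import ctrl
from h import *
f=ctrl.grab_frame("wrist");s=ctrl.state()
r=R.from_rotvec(f["rotation"]);e=f["eye"]
def pj(p):
    c=r.inv().apply(np.array(p)-e); return f["cx"]+f["fx"]*c[0]/c[2],f["cy"]+f["fy"]*c[1]/c[2]
d=r.apply([(322-f["cx"])/f["fx"],(208-f["cy"])/f["fy"],1]);print("button",e+d*(.102-e[2])/d[2])
for k in(0,.01,.02): print(k,pj(s["tool_pos"]+[0,0,k]))
E
```

```text
button [ 0.51280243 -0.12904007  0.102     ]
0 (np.float64(321.4629371950491), np.float64(244.17871543943974))
0.01 (np.float64(321.429963789831), np.float64(252.44614185605286))
0.02 (np.float64(321.3929440216379), np.float64(261.72811341683894))
```

```bash
python3 -m crank '[[0.02,0,0.2,0,0,0],[0.02,0,0.4,0,0,0],[0.02,0,0.42,0,0,0],[0.02,0,0.45,0,0,0],[0.02,0,0.45,0,0,0]]'
python3 -m crank '[[0,0,0.04,0,0,0],[0,0,0.08,0,0,0],[0,0,0.1,0,0,0],[0,0,0.1,0,0,0]]'
python3 -m crank '[[0,0,0.03,0,0,0],[0,0,0.06,0,0,0],[0,0,0.06,0,0,0]]'
```

```text
t: 12.5
tool_pos: [0.5157, -0.1297, 0.1024]
tcp_rot: [-0.002, 3.14, -0.001]
force: [0.1, 0.6, -0.2]
grip_width: 0.0001
t: 12.9
tool_pos: [0.5146, -0.1295, 0.0908]
tcp_rot: [0.002, -3.141, -0.0]
force: [-0.9, -0.1, -1.2]
grip_width: 0.0002
t: 13.2
tool_pos: [0.5145, -0.1295, 0.0846]
tcp_rot: [0.002, -3.141, -0.001]
force: [0.1, -0.4, 0.2]
grip_width: 0.0002
```

```bash
python3 - <<'E'
from bench import ctrl
from h import *
import cv2
f=ctrl.grab_frame("side"); im=f["img"][:,:,::-1].copy()
s=ctrl.state();print(s['tool_pos'],s['t'],s['force'])
im=cv2.resize(im[215:295,265:365],None,fx=7,fy=7,interpolation=cv2.INTER_NEAREST)
cv2.imwrite("pics/side12.png",im)
E
```

```text
[ 0.51468422 -0.12952755  0.08484436] 13.25 [-0.10285435 -0.47783005 -0.74689145]
```

View pics/side12.png

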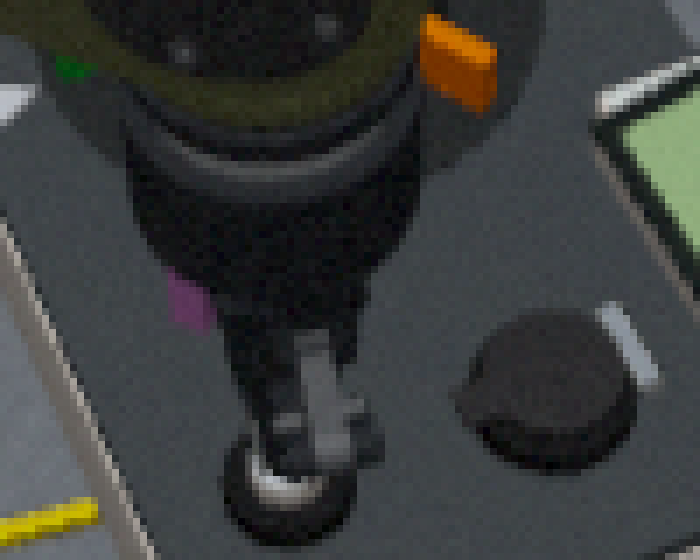

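```bash
python3 -m crank '[[0,0,0.02,0,0,0],[0,0,0.03,0,0,0],[0,0,0.03,0,0,0]]'
python3 -m crank '[[0,0,0.02,0,0,0],[0,0,0.03,0,0,0],[0,0,0.03,0,0,0]]'
```

```text
t: 13.55
tool_pos: [0.5149, -0.1296, 0.0821]
tcp_rot: [0.002, -3.141, -0.0]
force: [-0.3, -0.3, 0.0]
grip_width: 0.0003
t: 13.85
tool_pos: [0.5151, -0.1297, 0.0795]
tcp_rot: [-0.002, 3.141, -0.0]
force: [-1.2, 0.2, 3.1]
grip_width: -0.0
```

```bash
python3 -m crank '[[0,0,0.01,0,0,0],[0,0,0.02,0,0,0],[0,0,0.02,0,0,0]]'
python3 -m crank '[[0,0,0.01,0,0,0],[0,0,0.02,0,0,0],[0,0,0.02,0,0,0]]'
```

```text
t: 14.15
tool_pos: [0.5151, -0.1297, 0.0774]
tcp_rot: [-0.002, 3.141, -0.0]
force: [-1.1, 0.7, 4.4]
grip_width: 0.0002
t: 14.45
tool_pos: [0.5152, -0.1297, 0.0759]
tcp_rot: [-0.002, 3.141, -0.0]
force: [-2.3, 0.5, 6.8]
grip_width: -0.0002
```

```bash
python3 -m crank '[[0,0,0.01,0,0,0],[0,0,0.02,0,0,0],[0,0,0.02,0,0,0]]'
```

```text
t: 14.75
tool_pos: [0.5152, -0.1297, 0.0757]
tcp_rot: [0.002, -3.141, 0.0]
force: [-8.3, 2.9, 17.0]
grip_width: 0.0003
```

Force has jumped to 17 N with the height nearly unchanged, so the button is bottomed out. Releasing straight up.

```bash
python3 -m crank '[[0,0,-0.1,0,0,0],[0,0,-0.3,0,0,0],[0,0,-0.6,0,0,0],[0,0,-1,0,0,0],[0,0,-1,0,0,0]]'
python3 -m crank '[[0.4,0,-0.4,0,0,0],[0.8,0,-0.4,0,0,0],[0.9,0,-0.4,0,0,0],[0.9,0,-0.4,0,0,0],[0.9,0,-0.4,0,0,0]]'
python3 - <<'E'
from bench import ctrl
from h import *
import cv2
for n in ("side","top"):
    f=ctrl.grab_frame(n); im=f["img"][:,:,::-1].copy()
    im=im[165:325,235:405] if n=="side" else im[130:300,200:420]
    cv2.imwrite(f"pics/{n}13.png",cv2.resize(im,None,fx=3.5,fy=3.5,interpolation=cv2.INTER_CUBIC))
s=ctrl.state();print(s['tool_pos'],s['t'],s['force'],abs(s['joint_velocities']).max())
E
```

```text
t: 15.25
tool_pos: [0.5183, -0.1308, 0.1793]
tcp_rot: [-0.002, 3.131, -0.006]
force: [-0.1, -0.8, 0.4]
grip_width: 0.0001
t: 15.75
tool_pos: [0.4251, -0.1297, 0.2124]
tcp_rot: [0.002, -3.141, -0.001]
force: [-0.6, 0.4, -0.0]
grip_width: -0.0003
[ 0.42541031 -0.12965799  0.21241172] 15.85 [ 0.02973814  0.35826285 -0.70955654] 0.006094206199107319
```

View pics/side13.png

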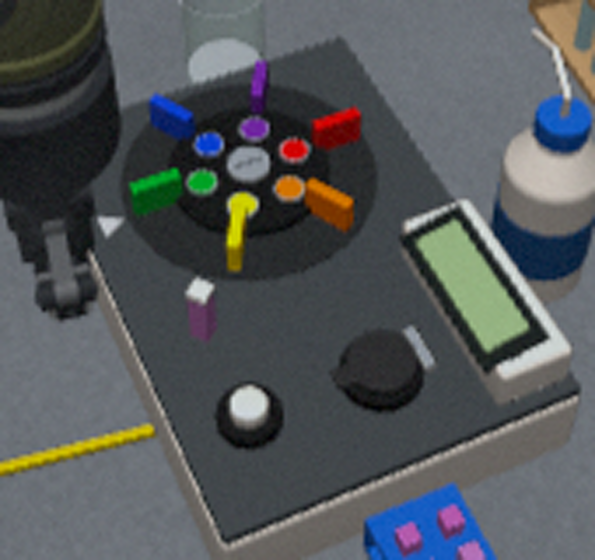

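View pics/top13.png

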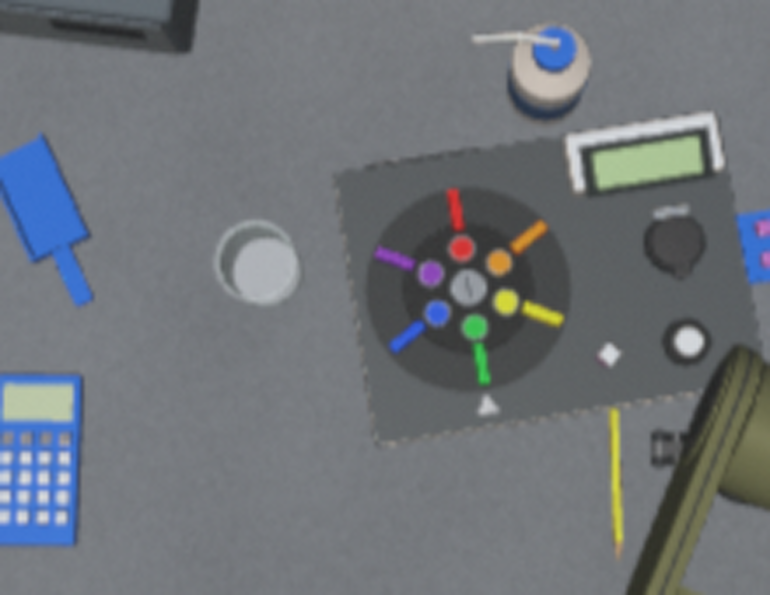

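Green stands at the arrow, the button is back up at its initial image position, and the cuvette and the other objects in view are unmoved. Handing in.

```bash
python3 -c "
from bench import ctrl
print(ctrl.finish_job())"
```

```text
the job is handed in; nothing more can be done
None
```

The green filter is set at the white arrow and the zero button has been pressed and released. I handed the job in at about 15.9 s; no verdict was reported.

- **Filter wheel:** it started balanced half-way between two stops. With the gripper shut I pushed tabs clockwise on the left side, stop by stop, until green clicked in. I then lifted the finger well clear.
- **Zero button:** I pressed it straight down until it bottomed out. The force jumped to about 17 N while the finger height hardly changed. I then lifted off and backed the arm away.
- **Last checks:** in the final side and top pictures green is at the arrow and the button is up. The cuvette, beaker and bottle look unmoved in them. The pencil, scoop, calculator and rack also look in place where visible, but I compared these by eye only. The arm was still and the force reading was noise, under 1 N.
- **Disagreements:** the shut fingertips sat roughly 20 mm higher than the reported tool position. My first push therefore passed over the red tab without touching it, and I corrected by going lower. The button travel was inferred from force and height, not read directly. Neither the final green-tab error nor the wheel's rest speed was measured.

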